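# Take the sofa-side pile apart and put each thing in its holder

## Task

Tidy the pile on the console table: working from the top down, one thing at a time, stand the candle on the round dish, lay the card box lengthwise between the end lips of the short card tray, the remote lengthwise on the narrow remote rest, and the glasses case flat in the long wide tray with the rim all round, each centred and right way up. Set everything down without dropping it, keep the candle upright, and leave the small potted plant and the books where they are.

Things in the scene. Friction and masses are not known exactly. Their poses are not given: they have to be found in the camera images.
- candle: Ivory pillar candle, a plain cylinder 50 mm across and 70 mm tall (plus an 8 mm soft wick that touches nothing), about 130 g. At the start it is the top of the pile, standing on the card box. Origin: centre of its underside; z up along its axis.
- cards: Box of playing cards, pale with a printed back, 92 (x) x 62 (y) x 22 mm (z), about 110 g. It lies flat on the remote, its long axis about along the remote's. Origin: centre of its underside; x along its length, z up.
- remote: Black remote control with grey buttons on top, 172 (x) x 46 (y) x 20 mm (z), about 120 g. It lies flat across the glasses case. Origin: centre of its underside; x along its length, z up.
- glasses_case: Hard brown glasses case, a closed box 165 (x) x 64 (y) x 36 mm (z), flat-topped, about 140 g. It is the bottom of the pile, flat on the table. Origin: centre of its underside; x along its length, z up.
- candle_dish: Round dish 92 mm across; flat floor 82 mm across, 5 mm above the table, in a rim 5 mm thick whose top is 9 mm above the table. Fixed, dark wood; origin at the centre of its underside, on the table.
- card_tray: Short card tray: a bed 130 (x) x 70 mm (y), its top 8 mm above the table, long sides open; at both short ends a lip 7 mm thick, up to 16 mm above the table, leaves 116 mm between them. Fixed, dark wood; origin at the centre of its underside, on the table; x along its length.
- remote_rest: Long narrow remote rest: a bed 210 (x) x 54 mm (y), its top 8 mm above the table, long sides open; at both short ends a lip 7 mm thick, up to 16 mm above the table, leaves 196 mm between them. Fixed, dark wood; origin at the centre of its underside, on the table; x along its length.
- case_tray: Long wide tray with a rim all round: outside 197 (x) x 96 mm (y), rim 6 mm thick and 14 mm high, inside 185 x 84 mm, floor 6 mm above the table. Fixed, dark wood; origin at the centre of its underside, on the table; x along its length.
- plant: Bystander: a small plant in a terracotta pot 70 mm across and 55 mm tall, leaves up to about 110 mm, beyond the work. Origin: centre of its underside.
- books: Bystander: two books lying on one another, as one piece, 125 x 180 x 42 mm, beyond the work. Origin: centre of its underside.
There are look-alikes about, which are no part of the job. What is shaped like the candle_dish but yellow is not meant. There is more than one size of the glasses_case; the one meant has the size given above.

How it is judged:
By the outcome, as a careful person would: the job done as asked, in the order asked, and still so for the second after the job is handed in, with the robot touching nothing.
It also fails if it takes over 128 s, if anything falls off the work surface, if the arm or the gripper's body presses on something with over 40 N, if the wrist force passes 120 N, or if a joint passes its speed limit or range.

## Robot

A 6-joint arm with a two-finger parallel gripper is mounted at the origin on the work surface. World frame = base frame: x ahead of the robot, y to its left, z up, the work surface at z = 0. Lengths are in m, angles in rad, forces in N, time in s.
With the tool pointing down it reaches from about 0.3 to 0.775 m from the base axis. Payload 14.6 kg.
Tool frame: the origin (TCP) lies at the very end of the fingers, on their centre line; the grasp point (between the pads) lies 19 mm behind it (ctrl.grasp_offset is the distance from the TCP to the grasp point, in m); z points along the fingers, y is the line along which they close (so a half turn about z gives the same grasp; the last joint's range is limited). The gripper opens to 94 mm and grips with 3 to 60 N. Pads are 16 mm wide; open, the fingers measure 119 mm over their backs; the gripper's body (75 mm by 177 mm) begins 78 mm behind the grasp point.
Start: joints at [1.122, 0.3, 1.521, -0, 1.321, -0.067], TCP at [0.205, 0.51, 0.205] pointing down, gripper open.
Joint ranges: [-3.03, 3.03], [-0.79, 2.21], [0.23, 2.52], [-1.04, 4.18], [0, 3.07], [-2.55, 2.55]. Speed limits (rad/s): [2.22, 2.22, 2.57, 3.14, 3.14, 3.14].

## Interface

Orientations are given as [roll, pitch, yaw] about the fixed x, y, z axes, in that order (R = Rz(yaw) Ry(pitch) Rx(roll)).
In Python, from station import ctrl gives the robot as it stands.
- The arm moves only by the tool step_arm, never from a script. Its argument "plan" is a list that holds one entry, the list of rows, each a list of 6 numbers: the shift along the tool's x, y, z in units of 30 mm (1.0 is 30 mm), then the turn, a rotation vector about the tool's x, y, z in units of 6 degrees (1.0 is 6 degrees). In form: [[[dx, dy, dz, wx, wy, wz], ...]]. A call has 1 to 8 rows; each row is the pose to reach, as a shift and turn from the pose commanded when the call began, along the tool's axes at that moment; what a row does not reach only later rows make up. A row lasts 1/12 s, in which the tool goes at most 41.7 mm and 7.16 degrees, less where a joint would pass 70% of its speed; a pose out of reach is approached as far as the arm can. A call with a gripper value outside its range is refused whole. "grip" is the opening, from 0 (shut) to 1 (fully open), set as the call begins (left out, the last holds). The fingers move at their own pace and stop on an object; "squeeze" is the grip in N (left out, the last holds). Time passes only in rows, so rows that repeat a pose let the fingers close. It gives the time, the measured TCP pose, the force, the opening and the grip force at its end, in the units of the state.
- ctrl.get_obs(): the state, without advancing time (a new reading comes with each control period).
- ctrl.camera(name): name is "scene" or "top"; returns the picture (480x640x3 uint8, red, green, blue); there is no depth.
- ctrl.camera_model(name): a dict with "intrinsics" (3x3 intrinsics, pixels), "k1" (the pictures are not rectified: a ray, as slopes to the right and down, at radius r is drawn at 1 + k1 r^2 times it, then the intrinsics apply), "R" (3x3) and "t" (3): a world point X has camera coordinates R X + t. Camera axes: x right, y down, z forward; pixel columns grow to the right and rows downward; lengths in m; the calibration is good to about 2 mm. A picture is of the moment at which its call begins. camera_model takes no time and is no camera call.
- ctrl.hand_in(): hands the job in; it is judged then, once.
Trained networks look in the newest picture that a camera, given by its name, has taken for a name from the list of things; names that differ only in an ending like _2 or _b are one class to them, and where a whole thing is asked for, a point or a joint stands for the part that bears it (a point fixed in the world has none). Each returns a list of dicts, best first, with "confidence" (0 to 1); they miss things now and then, are a little off and sometimes report something else, mostly with a low value. They report only what shows in the picture. A call takes as long as a camera call. They do not tell look-alikes from the thing itself.
- ctrl.masks_of(query, camera): "pixels" (480x640 bool, what is visible of it) and "at" ([column, row] in pixels, amid what is visible of it).
- ctrl.place_of(query, camera): "at" ([column, row] in pixels: a listed point, or the origin of a listed thing).
The state is a dict: "time_s": time; "qpos": joint angles; "joint_vel": joint speeds; "tau": joint torques, N m; "ee_pos": TCP position; "eef_rot": TCP orientation; "force": force on the tool from outside, world axes, zero at the start; "moment": the same for the moment, N m; "grip_width": finger opening in m; "grip_force": force on a finger pad.
Only numpy, scipy, OpenCV 4.12 (cv2) and the standard library are available. Lean on these libraries where they do the work, as an engineer would, in place of code of your own. Each camera call takes 0.05 s, during which the arm holds its last target. There are 200 camera calls.

## Working session

There is one attempt and no reset: what is moved stays moved. The work goes in short steps, Python scripts to look and compute and a tool call to move; the robot and the scene stay as the last step left them, time stands still between calls to the robot, and variables do not carry over. Pictures are saved under pics/ and viewed, at most 14 in all, crops included, and the job is handed in when it is done.

Besides the shell and the picture viewer there is one more tool, called after ">>>" as name([rows], argument=value, ...), one row to a line, values as JSON. step_arm: Moves the arm, as the interface text tells. Its arguments: {"type":"object","properties":{"plan":{"type":"array","items":{"type":"array","items":{"type":"array","items":{"type":"number"}}}},"grip":{"type":"number"},"squeeze":{"type":"number"}},"required":["plan"]}

```bash
ls; mkdir -p pics
python3 - <<'E'
from station import ctrl
import cv2,numpy as np
for c in("scene","top"):
    im=ctrl.camera(c);cv2.imwrite(f"pics/{c}0.png",im[:,:,::-1])
    m=ctrl.camera_model(c);print(c,m)
o=ctrl.get_obs();print(o["time_s"],o["ee_pos"],o["eef_rot"],o["grip_width"])
E
```

```text
pics
scene {'intrinsics': array([[543.68454653,   0.        , 315.2799383 ],
       [  0.        , 543.68454653, 233.05525582],
       [  0.        ,   0.        ,   1.        ]]), 'k1': -0.1408487087675892, 'R': array([[-0.52758339,  0.84926426, -0.02014908],
       [ 0.45614218,  0.26319771, -0.85009486],
       [-0.71665199, -0.45768678, -0.52624399]]), 't': array([ 0.23868524, -0.16991078,  1.83926811])}
top {'intrinsics': array([[615.89267971,   0.        , 317.04862797],
       [  0.        , 615.89267971, 252.04743714],
       [  0.        ,   0.        ,   1.        ]]), 'k1': -0.19985103932065307, 'R': array([[-4.39290243e-04, -9.99991942e-01,  3.99048201e-03],
       [-9.82907993e-01, -3.02857180e-04, -1.84097217e-01],
       [ 1.84096942e-01, -4.00314878e-03, -9.82899939e-01]]), 't': array([0.0309594 , 0.51742466, 1.44941744])}
0.1 [0.20484568 0.51018542 0.20495481] [-3.14059610e+00 -1.66416698e-05  2.75980096e+00] 0.09428703427504974
```

View pics/top0.png

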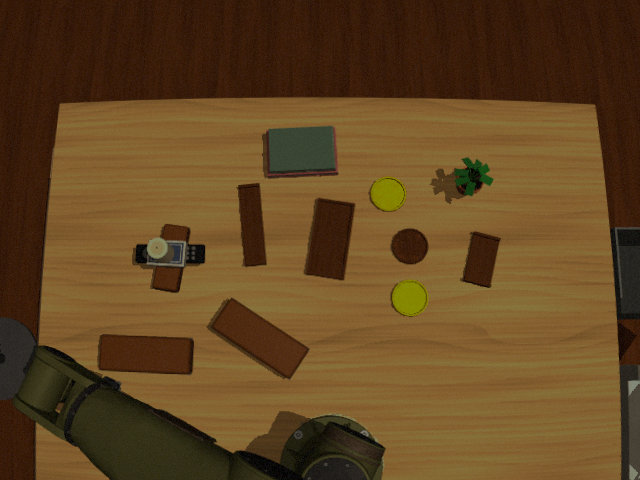

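View pics/scene0.png

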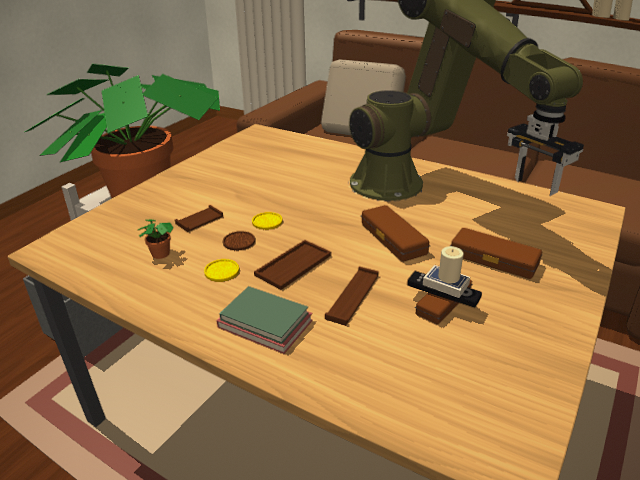

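Top view: the pile is at (170,255), with the candle at (157,247). The dark wooden dish is at (409,246), the yellow look-alikes at (388,194) and (409,298). Card tray is at (481,259), remote rest at (252,225), case tray at (329,238). The brown cases at (258,338) and (146,354) look larger. The case meant is the one under the remote at (171,258), which I'll check by size.

```bash
cat > h.py <<'E'
from station import ctrl
import cv2,numpy as np
from scipy.optimize import minimize
from scipy.spatial.transform import Rotation as Ro
M={c:ctrl.camera_model(c) for c in("scene","top")}
def proj(c,X):
    m=M[c];K=m["intrinsics"];P=np.atleast_2d(X)@m["R"].T+m["t"];s=P[:,:2]/P[:,2:]
    s=s*(1+m["k1"]*(s**2).sum(1,keepdims=True));return s*K[0,0]+K[:2,2]
def unproj(c,uv,z):
    m=M[c];K=m["intrinsics"];d=(np.array(uv,float)-K[:2,2])/K[0,0];s=d.copy()
    for _ in range(20):s=d/(1+m["k1"]*(s@s))
    r=m["R"].T@np.r_[s,1];C=-m["R"].T@m["t"];return C+r*(z-C[2])/r[2]
def pts(dims,x,y,yaw,z0):
    if len(dims)==2:  # cylinder d,h
        a=np.linspace(0,2*np.pi,40);b=np.c_[np.cos(a),np.sin(a)]*dims[0]/2;h=dims[1]
    else:
        b=np.array([[1,1],[1,-1],[-1,-1],[-1,1]])*np.array(dims[:2])/2;h=dims[2]
    c,s=np.cos(yaw),np.sin(yaw);b=b@np.array([[c,s],[-s,c]])+[x,y]
    return np.r_[np.c_[b,b[:,0]*0+z0],np.c_[b,b[:,0]*0+z0+h]]
S=4
def hull(c,P,box):
    uv=(proj(c,P)-box[:2])*S;h=cv2.convexHull(uv.astype(np.float32))
    im=np.zeros(((box[3]-box[1])*S,(box[2]-box[0])*S),np.uint8)
    cv2.fillPoly(im,[np.round(h*16).astype(np.int32)],255,shift=4);return im
def fit(dims,z0,masks,init,occ=[]):
    """masks {cam:bool img}; occ list of point sets in front"""
    dat=[]
    for c,m in masks.items():
        ys,xs=np.where(m);box=[max(xs.min()-12,0),max(ys.min()-12,0),min(xs.max()+13,640),min(ys.max()+13,480)]
        g=cv2.resize(m[box[1]:box[3],box[0]:box[2]].astype(np.float32),None,fx=S,fy=S,interpolation=cv2.INTER_LINEAR)
        o=np.zeros(g.shape,bool)
        for P in occ:o|=hull(c,P,box)>0
        dat.append((c,box,g,o))
    def cost(p):
        t=0
        for c,box,g,o in dat:
            r=hull(c,pts(dims,p[0]/1e3,p[1]/1e3,p[2]/50,z0),box)/255.
            d=np.abs(r-np.clip((g-.5)*3+.5,0,1));d[o]=0;t+=d.sum()/max(g[~o].sum(),1)
        return t/len(dat)
    best=None
    for dy in(-8,0,8):
        p0=np.array([init[0]*1e3,init[1]*1e3,init[2]*50+dy])
        r=minimize(cost,p0,method="Nelder-Mead",options=dict(initial_simplex=p0+np.array([[0,0,0],[6,0,0],[0,6,0],[0,0,6]]),xatol=.05,fatol=1e-4))
        if best is None or r.fun<best.fun:best=r
    p=best.x;return np.array([p[0]/1e3,p[1]/1e3,p[2]/50]),best.fun
def goal(xyz,yaw,grip_yaw_now=None):
    "move rows from current commanded~measured tool pose to TCP xyz, tool down, closing line at yaw (world, mod pi)"
    o=ctrl.get_obs();R=Ro.from_euler("xyz",o["eef_rot"]);d=R.inv().apply(np.array(xyz)-o["ee_pos"])
    y=R.as_matrix()[:2,1];cy=np.arctan2(y[1],y[0])
    for k in(-1,0,1):
        dw=(yaw-cy+np.pi/2)%np.pi-np.pi/2+k*np.pi
        cc=np.arctan2(np.sin(cy+dw),np.cos(cy+dw))
        Rt=Ro.from_matrix(np.c_[[np.sin(cc),-np.cos(cc),0],[np.cos(cc),np.sin(cc),0],[0,0,-1]])
        q6=o["qpos"][5]
        print("t%.2f"%o["time_s"],"rows",np.round(d/.03,3),"rot",np.round((R.inv()*Rt).as_rotvec()/np.radians(6),3),"dyaw deg",round(np.degrees(dw),1),"q6 now",round(q6,2))
E
python3 - <<'E'
from h import *
im={c:ctrl.camera(c) for c in M}
np.savez("im0.npz",**im)
out={}
for q in["candle","cards","remote","glasses_case","candle_dish","card_tray","remote_rest","case_tray"]:
  for c in M:
    for i,r in enumerate(ctrl.masks_of(q,c)):
      n=r["pixels"].sum();print(q,c,i,round(r["confidence"],2),np.round(r["at"]),n)
      if i<4:out[f"{q}/{c}/{i}"]=r["pixels"]
np.savez_compressed("masks0.npz",**out)
t=im["top"][215:310,120:220];s=im["scene"][235:330,395:495]
a=cv2.resize(np.hstack([t,s]),None,fx=4,fy=4,interpolation=cv2.INTER_CUBIC)
cv2.imwrite("pics/crop0.png",a[:,:,::-1]);print(a.shape)
E
```

```text
candle scene 0 0.93 [455. 264.] 693
candle top 0 0.74 [160. 249.] 469
candle top 1 0.67 [253. 222.] 1856
cards scene 0 0.72 [447. 282.] 677
cards scene 1 0.55 [352. 295.] 1348
remote scene 0 0.86 [447. 294.] 722
remote scene 1 0.43 [270. 315.] 3961
remote top 0 0.83 [188. 252.] 544
glasses_case scene 0 0.95 [498. 252.] 2559
glasses_case scene 1 0.68 [435. 308.] 842
glasses_case scene 2 0.55 [397. 231.] 2083
glasses_case scene 3 0.16 [268. 316.] 3977
glasses_case top 0 0.69 [262. 338.] 3466
glasses_case top 1 0.64 [173. 271.] 1043
glasses_case top 2 0.58 [147. 353.] 3421
candle_dish scene 0 0.91 [237. 239.] 500
candle_dish scene 1 0.76 [265. 220.] 465
candle_dish scene 2 0.71 [220. 268.] 626
candle_dish top 0 0.86 [388. 195.] 984
candle_dish top 1 0.72 [408. 292.] 1123
card_tray scene 0 0.86 [201. 216.] 605
card_tray scene 1 0.48 [291. 264.] 1901
card_tray top 0 0.7 [481. 261.] 1409
remote_rest scene 0 0.58 [352. 294.] 1360
remote_rest top 0 0.87 [256. 226.] 1827
case_tray scene 0 0.65 [289. 262.] 1862
case_tray scene 1 0.46 [352. 295.] 1486
case_tray top 0 0.97 [327. 240.] 2976
(380, 800, 3)
```

View pics/crop0.png

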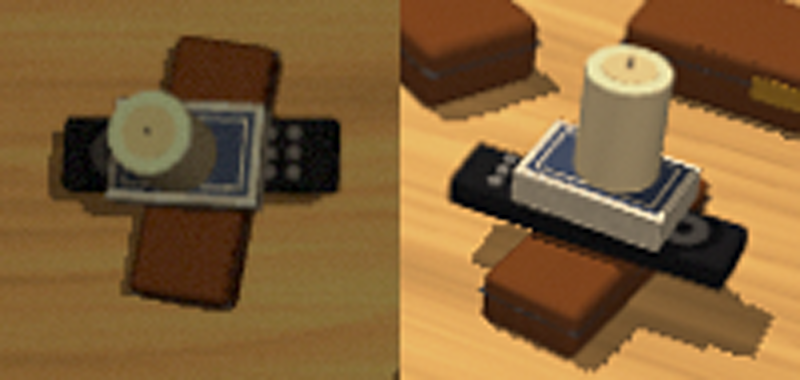

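The crop shows the pile: ivory candle on the blue-backed card box, on the black remote, across the brown case. Now I'll fit the poses.

```bash
cat > f0.py <<'E'
from h import *
m=np.load("masks0.npz");im=np.load("im0.npz")
def both(k,t=0,s=0):
    d={}
    if s is not None:d["scene"]=m[f"{k}/scene/{s}"]
    if t is not None:d["top"]=m[f"{k}/top/{t}"]
    return d
def run(n,dims,z0,ms,uv,z,yaw,occ=[]):
    i=unproj("top",uv,z)
    for sub in [ms]+([{c:ms[c]} for c in ms] if len(ms)>1 else []):
        p,f=fit(dims,z0,sub,[i[0],i[1],yaw],occ);print(n,list(sub),np.round(p[:2]*1e3,1),"yaw",round(np.degrees(p[2]),1),"cost",round(f,3))
        if sub is ms:q=p
    return pts(dims,*q,z0)
c=run("candle",(.05,.07),.078,both("candle"),(157,247),.148,0)
k=run("cards",(.092,.062,.022),.056,both("cards",None),(168,252),.078,1.57,[c])
r=run("remote",(.172,.046,.02),.036,both("remote"),(170,254),.056,1.57,[c,k])
run("case",(.165,.064,.036),0,both("glasses_case",1,1),(171,259),.036,-.15,[c,k,r])
run("dish",(.092,.009),0,both("candle_dish",None),(409,246),.009,0)
run("card_tray",(.13,.07,.01),0,both("card_tray"),(481,259),.008,-.15)
run("rest",(.21,.054,.01),0,both("remote_rest"),(252,225),.008,.05)
run("ctray",(.197,.096,.014),0,both("case_tray"),(329,238),.014,-.1)
# decoys
run("big1",(.165,.064,.036),0,{"top":m["glasses_case/top/0"]},(258,338),.036,.9)
# colour-based
t=im["top"].astype(int);hsv=cv2.cvtColor(im["top"],cv2.COLOR_RGB2HSV)
for n,(u,v) in dict(dish=(409,246),ct=(481,259),rest=(252,225),tray=(329,238)).items():
    print(n,t[v,u],t[v,u-60] , hsv[v,u])
E
python3 f0.py
```

```text
candle ['scene', 'top'] [509.2 401. ] yaw 3.3 cost 0.142
candle ['scene'] [507.2 401. ] yaw -3.8 cost 0.126
candle ['top'] [508.6 400.5] yaw 3.5 cost 0.149
cards ['scene'] [510.2 398.1] yaw 84.8 cost 0.084
remote ['scene', 'top'] [513.7 392.4] yaw 88.8 cost 0.191
remote ['scene'] [512.9 393.4] yaw 89.9 cost 0.183
remote ['top'] [514.1 390.8] yaw 88.9 cost 0.181
case ['scene', 'top'] [505.8 396.4] yaw -7.6 cost 0.113
case ['scene'] [504.5 397.2] yaw -6.5 cost 0.078
case ['top'] [507.5 395.8] yaw -8.7 cost 0.13
dish ['scene'] [ 543.2 -198.9] yaw -5.1 cost 0.069
card_tray ['scene', 'top'] [ 506.1 -385.8] yaw -14.4 cost 0.101
card_tray ['scene'] [ 505.8 -381.1] yaw -13.8 cost 0.109
card_tray ['top'] [ 506.9 -387.5] yaw -14.3 cost 0.041
rest ['scene', 'top'] [593.7 196.3] yaw 5.8 cost 0.084
rest ['scene'] [593.8 198.3] yaw 6.4 cost 0.057
rest ['top'] [596.  194.5] yaw 5.8 cost 0.04
ctray ['scene', 'top'] [559.   -3.9] yaw -8.1 cost 0.065
ctray ['scene'] [561.7   0.8] yaw -9.5 cost 0.04
ctray ['top'] [558.8  -5. ] yaw -8.6 cost 0.023
big1 ['top'] [304. 175.] yaw 57.3 cost 0.457
dish [54 26 10] [112  81  41] [ 11 208  54]
ct [65 36 17] [55 24 10] [ 12 188  65]
rest [54 25  2] [133 102  47] [ 13 246  54]
tray [62 34 18] [121  89  46] [ 11 181  62]
```

The network masks are a few mm off, so I'll refine with colour segmentation.

```bash
cat > f1.py <<'E'
from h import *
im={c:v for c,v in np.load("im0.npz").items()}
def seg(c,cond,seed,rad):
    msk=cond(cv2.cvtColor(im[c],cv2.COLOR_RGB2HSV).astype(int),im[c].astype(int)).astype(np.uint8)
    yy,xx=np.mgrid[:480,:640];msk[np.hypot(xx-seed[0],yy-seed[1])>rad]=0
    n,l,st,_=cv2.connectedComponentsWithStats(msk,connectivity=4)
    i=1+np.argmax(st[1:,4]);m=(l==i)
    cs,_=cv2.findContours(m.astype(np.uint8),cv2.RETR_EXTERNAL,cv2.CHAIN_APPROX_NONE);o=np.zeros((480,640),np.uint8);cv2.drawContours(o,cs,-1,1,-1);return o>0
dark=dict(top=lambda h,r:r[...,0]<88,scene=lambda h,r:r[...,0]<120)
def run(n,dims,z0,init,rad,conds,occ=[]):
    ms={}
    for c in M:
        uv=proj(c,[init[0],init[1],z0+dims[-1]/2])[0];ms[c]=seg(c,conds[c],uv,rad);print(n,c,ms[c].sum(),end=" ")
    print()
    for sub in [ms]+[{c:ms[c]} for c in ms]:
        p,f=fit(dims,z0,sub,init,occ);print(n,list(sub),np.round(p[:2]*1e3,1),"yaw",round(np.degrees(p[2]),1),"cost",round(f,3))
        if sub is ms:q=p
    return pts(dims,*q,z0)
if __name__=="__main__":
    run("dish",(.092,.009),0,[.543,-.199,0],45,dark)
    run("ctray",(.13,.07,.011),0,[.506,-.386,-.25],45,dark)
    run("rest",(.21,.054,.010),0,[.595,.195,.1],65,dark)
    run("casetray",(.197,.096,.014),0,[.559,-.004,-.15],65,dark)
    pale=lambda h,r:(r[...,2]>70)&(r[...,0]-r[...,2]<75)
    ivory=dict(top=lambda h,r:(r[...,0]>110)&(r[...,2]>75),scene=lambda h,r:(r[...,0]>105)&(r[...,2]>80)&(r[...,0]-r[...,2]<90)&(r[...,0]-r[...,2]>18))
    c=run("candle",(.05,.07),.078,[.508,.401,0],24,ivory)
    blk=dict(top=lambda h,r:r.max(2)<35,scene=lambda h,r:r.max(2)<50)
    for n,u in dict(top=(t:=[(100//4+120,215+130//4),(120+150//4,215+150//4),(120+230//4,215+150//4),(120+170//4,215+195//4),(120+310//4,215+180//4),(120+190//4,215+260//4),(130,250)])).items():
        print([list(im["top"][v,x]) for x,v in u])
    print([list(im["scene"][235+v//4,395+x//4]) for x,v in [(220,150),(185,70),(240,190),(65,200),(180,260),(130,310),(230,340)]])
E
python3 f1.py
```

```text
dish scene 490 dish top 1044 
dish ['scene', 'top'] [ 540.6 -201.1] yaw 15.5 cost 0.09
dish ['scene'] [ 543.2 -197.3] yaw 9.7 cost 0.096
dish ['top'] [ 540.4 -202. ] yaw -3.5 cost 0.036
ctray scene 602 ctray top 1489 
ctray ['scene', 'top'] [ 506.5 -383.5] yaw -14.4 cost 0.091
ctray ['scene'] [ 506.7 -380.5] yaw -14.2 cost 0.115
ctray ['top'] [ 506.7 -384.8] yaw -15.0 cost 0.039
rest scene 1386 rest top 1830 
rest ['scene', 'top'] [596.1 197.7] yaw 6.2 cost 0.073
rest ['scene'] [596.4 199.9] yaw 5.4 cost 0.046
rest ['top'] [596.4 196.1] yaw 5.8 cost 0.036
casetray scene 1876 casetray top 3087 
casetray ['scene', 'top'] [559.9   1.5] yaw -8.7 cost 0.054
casetray ['scene'] [562.2   2.4] yaw -8.9 cost 0.038
casetray ['top'] [559.8  -1.3] yaw -9.1 cost 0.039
candle scene 719 candle top 352 
candle ['scene', 'top'] [509.9 400.2] yaw -6.5 cost 0.389
candle ['scene'] [508.9 401. ] yaw 13.9 cost 0.1
candle ['top'] [510.9 400.5] yaw 0.5 cost 0.666
[[np.uint8(16), np.uint8(14), np.uint8(18)], [np.uint8(136), np.uint8(123), np.uint8(80)], [np.uint8(39), np.uint8(45), np.uint8(54)], [np.uint8(112), np.uint8(103), np.uint8(81)], [np.uint8(9), np.uint8(13), np.uint8(3)], [np.uint8(75), np.uint8(37), np.uint8(13)], [np.uint8(130), np.uint8(93), np.uint8(45)]]
[[np.uint8(141), np.uint8(123), np.uint8(91)], [np.uint8(169), np.uint8(150), np.uint8(108)], [np.uint8(110), np.uint8(97), np.uint8(79)], [np.uint8(6), np.uint8(8), np.uint8(11)], [np.uint8(127), np.uint8(68), np.uint8(29)], [np.uint8(67), np.uint8(37), np.uint8(19)], [np.uint8(185), np.uint8(133), np.uint8(75)]]
```

>>> step_arm([
  [[-1.3, 0.05, 0, 0, 0, 0], [-2.7, 0.1, 0, 0, 0, 0], [-4.1, 0.15, 0, 0, 0, 0], [-5.5, 0.2, 0, 0, 0, 0], [-6.9, 0.25, 0, 0, 0, 0], [-8.3, 0.3, 0, 0, 0, 0], [-9.7, 0.35, 0, 0, 0, 0], [-10.7, 0.38, 0, 0, 0, 0]],
], grip=1, squeeze=15)

```text
time_s: 1.67
ee_pos: [0.5097, 0.3997, 0.2053]
eef_rot: [-3.142, 0.0, 2.759]
force: [-1.0, 1.5, -0.3]
grip_width: 0.0944
grip_force: 0.0
```

>>> step_arm([
  [[0, 0.03, 0.6, 0, 0, 0], [0, 0.03, 1.3, 0, 0, 0], [0, 0.03, 2.0, 0, 0, 0], [0, 0.03, 2.7, 0, 0, 0], [0, 0.03, 3.3, 0, 0, 0], [0, 0.03, 3.7, 0, 0, 0], [0, 0.03, 3.83, 0, 0, 0], [0, 0.03, 3.83, 0, 0, 0]],
])

```text
time_s: 2.33
ee_pos: [0.5072, 0.4021, 0.0899]
eef_rot: [-3.141, -0.001, 2.76]
force: [0.2, -0.0, 0.6]
grip_width: 0.0937
grip_force: 0.0
```

>>> step_arm([
  [[0, 0, 0, 0, 0, 0], [0, 0, 0, 0, 0, 0], [0, 0, 0, 0, 0, 0], [0, 0, 0, 0, 0, 0], [0, 0, 0, 0, 0, 0], [0, 0, 0, 0, 0, 0], [0, 0, 0, 0, 0, 0], [0, 0, 0, 0, 0, 0]],
], grip=0.4, squeeze=12)

```text
time_s: 3.0
ee_pos: [0.5075, 0.4022, 0.0907]
eef_rot: [3.141, 0.0, 2.76]
force: [-1.2, 1.1, 1.2]
grip_width: 0.0497
grip_force: 12.0
```

>>> step_arm([
  [[0, 0, -0.3, 0, 0, 0], [0, 0, -0.8, 0, 0, 0], [-0.09, -0.18, -1.4, 0, 0, 0], [-0.26, -0.55, -2.0, 0, 0, 0], [-0.51, -1.09, -2.5, 0, 0, 0], [-0.85, -1.82, -2.8, 0, 0, 0], [-1.24, -2.64, -3.0, 0, 0, 0], [-1.62, -3.46, -3.0, 0, 0, 0]],
])

```text
time_s: 3.67
ee_pos: [0.5141, 0.287, 0.1826]
eef_rot: [3.14, 0.002, 2.76]
force: [0.5, -0.2, -1.0]
grip_width: 0.0501
grip_force: 12.0
```

>>> step_arm([
  [[-0.44, -0.95, 0, 0, 0, 0], [-0.89, -1.89, 0, 0, 0, 0], [-1.33, -2.84, 0, 0, 0, 0], [-1.78, -3.78, 0, 0, 0, 0], [-2.22, -4.73, 0, 0, 0, 0], [-2.66, -5.68, 0, 0, 0, 0], [-3.11, -6.62, 0, 0, 0, 0], [-3.55, -7.57, 0, 0, 0, 0]],
])

```text
time_s: 4.33
ee_pos: [0.5279, 0.0358, 0.1813]
eef_rot: [3.141, 0.0, 2.76]
force: [0.6, 0.7, -1.8]
grip_width: 0.05
grip_force: 12.0
```

>>> step_arm([
  [[-0.43, -0.91, 0, 0, 0, 0], [-0.85, -1.82, 0, 0, 0, 0], [-1.28, -2.73, 0, 0, 0, 0], [-1.71, -3.64, 0, 0, 0, 0], [-2.13, -4.55, 0, 0, 0, 0], [-2.56, -5.46, 0, 0, 0, 0], [-2.94, -6.28, 0.3, 0, 0, 0], [-3.2, -6.83, 0.6, 0, 0, 0]],
])

```text
time_s: 5.0
ee_pos: [0.5408, -0.1911, 0.1632]
eef_rot: [-3.141, 0.001, 2.758]
force: [-0.3, -0.0, -2.2]
grip_width: 0.0494
grip_force: 12.0
```

>>> step_arm([
  [[-0.1, -0.2, 0.5, 0, 0, 0], [-0.16, -0.34, 1.0, 0, 0, 0], [-0.16, -0.34, 1.6, 0, 0, 0], [-0.16, -0.34, 2.2, 0, 0, 0], [-0.16, -0.34, 2.7, 0, 0, 0], [-0.16, -0.34, 3.1, 0, 0, 0], [-0.16, -0.34, 3.4, 0, 0, 0], [-0.16, -0.34, 3.5, 0, 0, 0]],
])

```text
time_s: 5.67
ee_pos: [0.5411, -0.1997, 0.0566]
eef_rot: [3.142, -0.001, 2.76]
force: [-0.2, 0.1, -0.9]
grip_width: 0.0496
grip_force: 12.0
```

>>> step_arm([
  [[0, 0, 0.3, 0, 0, 0], [0, 0, 0.6, 0, 0, 0], [0, 0, 0.85, 0, 0, 0], [0, 0, 1.05, 0, 0, 0], [0, 0, 1.18, 0, 0, 0], [0, 0, 1.25, 0, 0, 0], [0, 0, 1.29, 0, 0, 0], [0, 0, 1.3, 0, 0, 0]],
])

```text
time_s: 6.33
ee_pos: [0.5415, -0.1999, 0.0186]
eef_rot: [3.142, 0.0, 2.76]
force: [-0.2, 0.6, -2.8]
grip_width: 0.05
grip_force: 12.0
```

Run:
```python
from h import *
im={c:ctrl.camera(c) for c in M}
np.savez("im1.npz",**im)
o=ctrl.get_obs();print(o["ee_pos"],o["force"],o["time_s"])
def crop(c,X,w=100,h=95):
    u,v=np.round(proj(c,X)[0]).astype(int);u=np.clip(u-w//2,0,640-w);v=np.clip(v-h//2,0,480-h);return im[c][v:v+h,u:u+w]
a=[np.vstack([crop(c,[.541,-.2,.03],66,48),crop(c,[.51,.4,.05],66,48)]) for c in("top","scene")]
a=cv2.resize(np.hstack(a),None,fx=6,fy=6,interpolation=cv2.INTER_CUBIC);cv2.imwrite("pics/crop1.png",a[:,:,::-1])
```

```text
[ 0.54157443 -0.19990434  0.01879513] [ 0.24454407  0.34031777 -2.10126428] 6.4333
```

View pics/crop1.png

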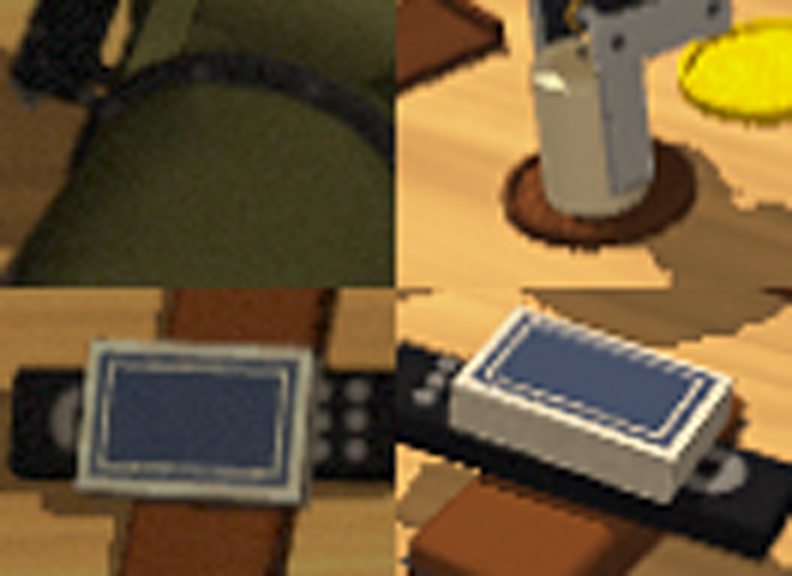

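The candle hangs just over the brown dish and is centred (scene crop, dish around (600,200) enlarged). The card box on the remote is undisturbed. Next I'll lower the last 1.5 mm.

>>> step_arm([
  [[0, 0, 0.02, 0, 0, 0], [0, 0, 0.04, 0, 0, 0], [0, 0, 0.05, 0, 0, 0], [0, 0, 0.05, 0, 0, 0], [0, 0, 0.05, 0, 0, 0]],
])

```text
time_s: 6.85
ee_pos: [0.5416, -0.1999, 0.0176]
eef_rot: [-3.142, 0.001, 2.76]
force: [-2.2, 0.4, 5.6]
grip_width: 0.0497
grip_force: 12.0
```

Run:
```python
from f1 import *
import f1
f1.im.update({c:v for c,v in np.load("im1.npz").items()})
def cond(h,r):return (r[...,2]>42)&(r[...,0]-r[...,2]<55)&(r[...,1]-r[...,2]<45)
cs=dict(top=cond,scene=lambda h,r:(r[...,2]>58)&(r[...,0]-r[...,2]<62)&(r[...,1]>55))
k=run("cards",(.092,.062,.022),.056,[.511,.3985,1.5],30,cs)
blk=dict(top=lambda h,r:(r.max(2)<40)|((r.max(2)-r.min(2)<22)),scene=lambda h,r:(r.max(2)<50)|((r.max(2)-r.min(2)<22)))
r=run("remote",(.172,.046,.02),.036,[.513,.392,1.56],50,blk,[k])
```

```text
cards scene 996 cards top 1084 
cards ['scene', 'top'] [511.5 397.8] yaw 87.8 cost 0.111
cards ['scene'] [513.2 399. ] yaw 86.0 cost 0.1
cards ['top'] [511.5 394.8] yaw 87.1 cost 0.092
remote scene 708 remote top 714 
remote ['scene', 'top'] [518.5 360.3] yaw 97.3 cost 1646.927
remote ['scene'] [512.7 395.2] yaw 88.6 cost 0.194
remote ['top'] [518.4 359.9] yaw 97.2 cost 3293.0
```

>>> step_arm([
  [[0, 0, 0, 0, 0, 0], [0, 0, 0, 0, 0, 0], [0, 0, 0, 0, 0, 0], [0, 0, 0, 0, 0, 0], [0, 0, 0, 0, 0, 0]],
], grip=0.9)

```text
time_s: 7.27
ee_pos: [0.5414, -0.1998, 0.017]
eef_rot: [-3.142, -0.0, 2.76]
force: [-0.0, 0.2, -1.2]
grip_width: 0.0797
grip_force: 0.0
```

>>> step_arm([
  [[0, 0, -0.2, 0, 0, 0], [0, 0, -0.8, 0, 0, 0], [0, 0, -1.6, 0, 0, 0], [0, 0, -2.6, 0, 0, 0], [0, 0, -3.6, 0, 0, 0], [0.15, 0.35, -4.3, 0, 0, 0], [0.45, 0.95, -4.7, 0, 0, 0], [0.85, 1.8, -4.9, 0, 0, 0]],
])

```text
time_s: 7.93
ee_pos: [0.5383, -0.1408, 0.1666]
eef_rot: [3.142, 0.003, 2.758]
force: [0.5, 0.0, -0.7]
grip_width: 0.0847
grip_force: 0.0
```

>>> step_arm([
  [[0.5, 1.1, 0, 0, 0, 0], [1.0, 2.2, 0, 0, 0, 0], [1.5, 3.3, 0, 0, 0, 0], [2.0, 4.4, 0, 0, 0, 0], [2.5, 5.5, 0, 0, 0, 0], [3.0, 6.6, 0, 0, 0, 0], [3.5, 7.6, 0, 0, 0, 0], [4.0, 8.6, 0, 0, 0, 0]],
])

```text
time_s: 8.6
ee_pos: [0.5222, 0.1457, 0.1646]
eef_rot: [3.141, 0.0, 2.76]
force: [0.1, -0.7, 0.1]
grip_width: 0.0844
grip_force: 0.0
```

>>> step_arm([
  [[0.5, 1.1, 0, 0, 0, 1], [1.0, 2.2, 0, 0, 0, 2.1], [1.5, 3.3, 0, 0, 0, 3.2], [2.0, 4.4, 0, 0, 0, 4.3], [2.5, 5.5, 0, 0, 0, 5.4], [2.9, 6.4, 0, 0, 0, 6.5], [3.25, 7.2, 0, 0, 0, 7.6], [3.47, 7.7, 0, 0, 0, 8.7]],
])

```text
time_s: 9.27
ee_pos: [0.5114, 0.3996, 0.1643]
eef_rot: [3.141, -0.0, 1.845]
force: [-0.0, -0.9, -1.2]
grip_width: 0.0847
grip_force: 0.0
```

Run:
```python
from h import *
goal([.512,.397,.059],np.radians(-3.5))
im={c:ctrl.camera(c) for c in M}
np.savez("im2.npz",**im)
```

```text
Traceback (most recent call last):
  File "h.py", line 53, in goal
    Rt=Ro.from_matrix(np.c_[[np.sin(cc),-np.cos(cc),0],[np.cos(cc),np.sin(cc),0],[0,0,-1]])
  File "scipy/spatial/transform/_rotation.pyx", line 1143, in scipy.spatial.transform._rotation.Rotation.from_matrix
ValueError: Non-positive determinant (left-handed or null coordinate frame) in rotation matrix 0: [[ 0.06104854 -0.9981348   0.        ]
 [ 0.9981348   0.06104854  0.        ]
 [ 0.          0.         -1.        ]].
```

>>> step_arm([
  [[-0.03, 0, 0.2, 0, 0, 0.9], [-0.06, 0, 0.6, 0, 0, 1.9], [-0.09, 0, 1.1, 0, 0, 2.8], [-0.09, 0, 1.7, 0, 0, 3.2], [-0.09, 0, 2.3, 0, 0, 3.2], [-0.09, 0, 2.9, 0, 0, 3.2], [-0.09, 0, 3.3, 0, 0, 3.2], [-0.09, 0, 3.5, 0, 0, 3.2]],
], grip=1)

```text
time_s: 9.93
ee_pos: [0.5123, 0.3941, 0.0576]
eef_rot: [-3.14, 0.001, 1.514]
force: [0.7, -0.6, -0.5]
grip_width: 0.0941
grip_force: 0.0
```

```bash
sed -i 's/np.c_\[\[np.sin(cc),-np.cos(cc),0\],/np.c_[[-np.sin(cc),np.cos(cc),0],/' h.py
python3 - <<'E'
from h import *
goal([.512,.397,.059],np.radians(-3.5))
im={c:ctrl.camera(c) for c in M}
def crop(c,X,w,h):
    u,v=np.round(proj(c,X)[0]).astype(int);u=np.clip(u-w//2,0,640-w);v=np.clip(v-h//2,0,480-h);return im[c][v:v+h,u:u+w]
a=np.hstack([crop("top",[.541,-.2,.03],66,70),crop("scene",[.541,-.2,.03],66,70),crop("scene",[.51,.4,.05],66,70)])
a=cv2.resize(a,None,fx=4,fy=4,interpolation=cv2.INTER_CUBIC);cv2.imwrite("pics/crop2.png",a[:,:,::-1])
E
```

```text
t9.93 rows [ 0.095 -0.017 -0.047] rot [-1.9000e-02 -2.3000e-02 -2.9962e+01] dyaw deg -180.2 q6 now 0.66
t9.93 rows [ 0.095 -0.017 -0.047] rot [-0.015  0.012  0.038] dyaw deg -0.2 q6 now 0.66
t9.93 rows [ 0.095 -0.017 -0.047] rot [-1.9000e-02 -2.3000e-02 -2.9962e+01] dyaw deg 179.8 q6 now 0.66
```

View pics/crop2.png

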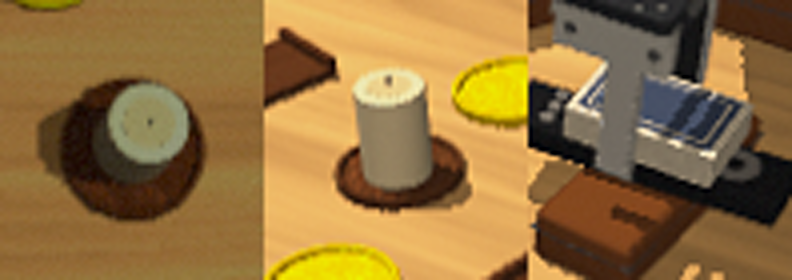

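The candle stands upright and centred on the brown dish. The fingers straddle the card box at its middle.

>>> step_arm([
  [[0.09, 0, -0.05, 0, 0, 0], [0.09, 0, -0.05, 0, 0, 0], [0.09, 0, -0.05, 0, 0, 0], [0.09, 0, -0.05, 0, 0, 0], [0.09, 0, -0.05, 0, 0, 0], [0.09, 0, -0.05, 0, 0, 0], [0.09, 0, -0.05, 0, 0, 0], [0.09, 0, -0.05, 0, 0, 0]],
], grip=0.55, squeeze=12)

```text
time_s: 10.7
ee_pos: [0.513, 0.3973, 0.0609]
eef_rot: [3.141, -0.0, 1.514]
force: [-2.1, -1.2, 5.2]
grip_width: 0.0621
grip_force: 12.0
```

>>> step_arm([
  [[0, 0, -0.2, 0, 0, 0], [0, 0, -0.6, 0, 0, 0], [0, 0, -1.2, 0, 0, 0], [0, 0, -1.9, 0, 0, 0], [0, 0, -2.6, 0, 0, 0], [0, 0, -3.2, 0, 0, 0], [0, 0, -3.6, 0, 0, 0], [0, 0, -3.7, 0, 0, 0]],
])

```text
time_s: 11.37
ee_pos: [0.5137, 0.3976, 0.1745]
eef_rot: [3.139, -0.002, 1.514]
force: [0.2, -0.2, -1.0]
grip_width: 0.0619
grip_force: 12.0
```

Run:
```python
from h import *
print(ctrl.get_obs()["ee_pos"])
goal([.5066,-.383,.17],np.radians(75.4))
im={c:ctrl.camera(c) for c in M}
np.savez("im3.npz",**im)
def crop(c,X,w,h):
    u,v=np.round(proj(c,X)[0]).astype(int);u=np.clip(u-w//2,0,640-w);v=np.clip(v-h//2,0,480-h);return im[c][v:v+h,u:u+w]
a=np.hstack([crop("top",[.51,.4,.05],100,90),crop("scene",[.51,.4,.08],100,90)])
a=cv2.resize(a,None,fx=4,fy=4,interpolation=cv2.INTER_CUBIC);cv2.imwrite("pics/crop3.png",a[:,:,::-1])
```

```text
[0.51366573 0.39755968 0.17454539]
t11.37 rows [-25.99    1.252   0.096] rot [ 2.0000e-03 -4.1000e-02  1.6887e+01] dyaw deg -101.3 q6 now 0.66
t11.37 rows [-25.99    1.252   0.096] rot [ 3.9000e-02  1.0000e-03 -1.3113e+01] dyaw deg 78.7 q6 now 0.66
t11.37 rows [-25.99    1.252   0.096] rot [ 2.0000e-03 -4.1000e-02  1.6887e+01] dyaw deg 258.7 q6 now 0.66
```

View pics/crop3.png

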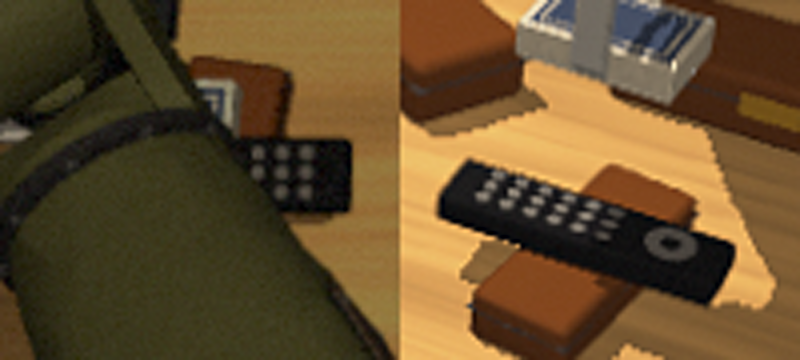

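Cards were lifted cleanly and the remote stayed put. Now carrying them to the card tray.

>>> step_arm([
  [[-0.3, 0, 0, 0, 0, 0], [-0.9, 0.05, 0, 0, 0, 0], [-1.8, 0.1, 0, 0, 0, 0], [-2.9, 0.15, 0, 0, 0, 0], [-4.1, 0.2, 0, 0, 0, 0], [-5.3, 0.25, 0, 0, 0, 0], [-6.5, 0.3, 0, 0, 0, 0], [-7.7, 0.35, 0, 0, 0, 0]],
])

```text
time_s: 12.13
ee_pos: [0.5092, 0.1637, 0.1703]
eef_rot: [-3.14, 0.001, 1.514]
force: [0.8, 0.3, -0.7]
grip_width: 0.0618
grip_force: 12.0
```

>>> step_arm([
  [[-1.2, 0.05, 0, 0, 0, 0], [-2.4, 0.1, 0, 0, 0, 0], [-3.6, 0.15, 0, 0, 0, 0], [-4.8, 0.2, 0, 0, 0, 0], [-6.0, 0.25, 0, 0, 0, 0], [-7.2, 0.3, 0, 0, 0, 0], [-8.4, 0.35, 0, 0, 0, 0], [-9.6, 0.4, 0, 0, 0, 0]],
])

```text
time_s: 12.8
ee_pos: [0.5045, -0.1242, 0.1704]
eef_rot: [-3.14, -0.0, 1.513]
force: [0.1, -0.1, -1.4]
grip_width: 0.0621
grip_force: 12.0
```

>>> step_arm([
  [[-1.2, 0.05, 0, 0, 0, -0.6], [-2.4, 0.1, 0, 0, 0, -1.5], [-3.6, 0.2, 0, 0, 0, -2.6], [-4.8, 0.3, 0, 0, 0, -3.7], [-6.0, 0.35, 0, 0, 0, -4.8], [-7.1, 0.4, 0, 0, 0, -5.9], [-8.0, 0.45, 0, 0, 0, -7.0], [-8.5, 0.5, 0, 0, 0, -8.1]],
])

```text
time_s: 13.47
ee_pos: [0.5045, -0.3805, 0.1698]
eef_rot: [-3.141, -0.002, 2.365]
force: [-0.3, 1.0, -0.6]
grip_width: 0.0619
grip_force: 12.0
```

>>> step_arm([
  [[0, 0, 0, 0, 0, -1.1], [0, 0, 0, 0, 0, -2.2], [0, 0, 0.2, 0, 0, -3.3], [0, 0, 0.7, 0, 0, -4.2], [0, 0, 1.4, 0, 0, -4.8], [0, 0, 2.0, 0, 0, -5.0], [0, 0, 2.4, 0, 0, -5.0], [0, 0, 2.5, 0, 0, -5.0]],
])

```text
time_s: 14.13
ee_pos: [0.5048, -0.377, 0.0934]
eef_rot: [3.14, -0.004, 2.884]
force: [0.1, -0.9, -2.7]
grip_width: 0.0619
grip_force: 12.0
```

```bash
cat > look.py <<'E'
import sys
from h import *
def look(name,views):
    im={c:ctrl.camera(c) for c in M};out=[]
    for c,X,w,h in views:
        u,v=np.round(proj(c,X)[0]).astype(int);u=np.clip(u-w//2,0,640-w);v=np.clip(v-h//2,0,480-h);out.append(im[c][v:v+h,u:u+w])
    a=cv2.resize(np.hstack(out),None,fx=4,fy=4,interpolation=cv2.INTER_CUBIC);cv2.imwrite(f"pics/{name}.png",a[:,:,::-1]);return im
E
python3 - <<'E'
from look import *
goal([.5066,-.383,.0112],np.radians(75.4))
im=look("crop4",[("scene",[.506,-.383,.05],100,90),("top",[.506,-.383,.05],100,90)]);np.savez("im4.npz",**im)
E
```

```text
t14.13 rows [-0.12  -0.184  2.74 ] rot [-0.063 -0.03  29.976] dyaw deg -179.9 q6 now -2.01
t14.13 rows [-0.12  -0.184  2.74 ] rot [ 0.019 -0.04  -0.024] dyaw deg 0.1 q6 now -2.01
t14.13 rows [-0.12  -0.184  2.74 ] rot [-0.063 -0.03  29.976] dyaw deg 180.1 q6 now -2.01
```

View pics/crop4.png

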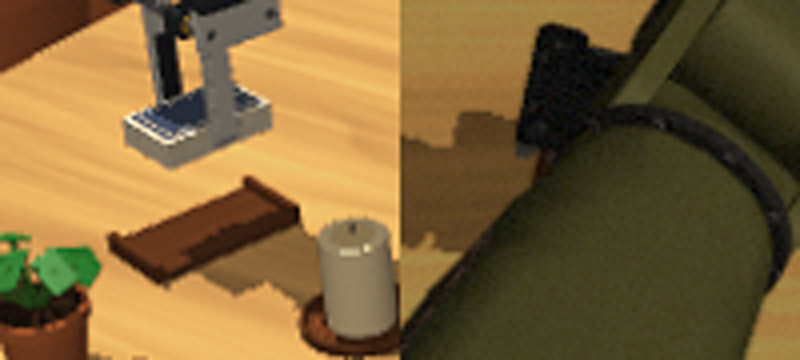

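The card box hangs over the card tray, and the finger is at its mid-length. Lowering.

>>> step_arm([
  [[-0.06, -0.09, 0.4, 0, 0, 0], [-0.12, -0.18, 0.9, 0, 0, 0], [-0.12, -0.18, 1.4, 0, 0, 0], [-0.12, -0.18, 1.9, 0, 0, 0], [-0.12, -0.18, 2.2, 0, 0, 0], [-0.12, -0.18, 2.4, 0, 0, 0], [-0.12, -0.18, 2.5, 0, 0, 0], [-0.12, -0.18, 2.5, 0, 0, 0]],
])

```text
time_s: 14.9
ee_pos: [0.5083, -0.3839, 0.0211]
eef_rot: [3.141, -0.0, 2.885]
force: [0.9, 0.4, -1.9]
grip_width: 0.0618
grip_force: 12.0
```

Run:
```python
from look import *
goal([.5066,-.383,.0125],np.radians(75.4))
im=look("crop5",[("scene",[.506,-.383,.02],100,90),("top",[.506,-.383,.05],100,90)]);np.savez("im5.npz",**im)
```

```text
t14.90 rows [0.062 0.013 0.287] rot [-6.0000e-03 -2.0000e-03  2.9987e+01] dyaw deg -179.9 q6 now -2.02
t14.90 rows [0.062 0.013 0.287] rot [ 0.002 -0.004 -0.013] dyaw deg 0.1 q6 now -2.02
t14.90 rows [0.062 0.013 0.287] rot [-6.0000e-03 -2.0000e-03  2.9987e+01] dyaw deg 180.1 q6 now -2.02
```

View pics/crop5.png

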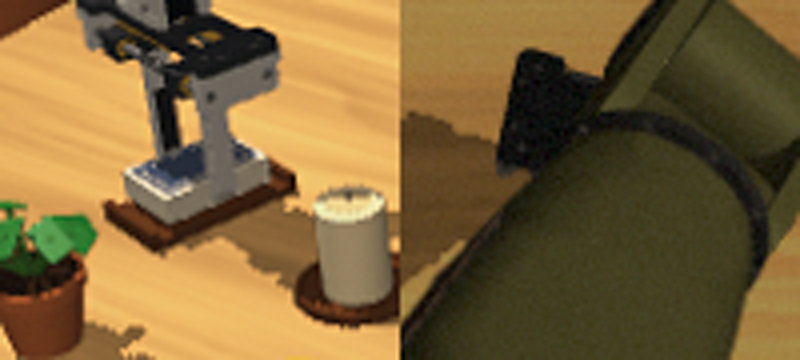

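Cards sit just above the tray bed, inside the lips. Lowering to contact.

>>> step_arm([
  [[0.05, 0, 0.08, 0, 0, 0], [0.05, 0, 0.15, 0, 0, 0], [0.05, 0, 0.2, 0, 0, 0], [0.05, 0, 0.24, 0, 0, 0], [0.05, 0, 0.24, 0, 0, 0], [0.05, 0, 0.24, 0, 0, 0]],
])

```text
time_s: 15.5
ee_pos: [0.5069, -0.3835, 0.0143]
eef_rot: [3.142, -0.0, 2.885]
force: [0.5, 0.7, -1.5]
grip_width: 0.0624
grip_force: 12.0
```

>>> step_arm([
  [[0, 0, 0.03, 0, 0, 0], [0, 0, 0.05, 0, 0, 0], [0, 0, 0.06, 0, 0, 0], [0, 0, 0.06, 0, 0, 0]],
])

```text
time_s: 15.83
ee_pos: [0.507, -0.3835, 0.013]
eef_rot: [-3.141, 0.0, 2.886]
force: [-1.4, 1.5, 4.3]
grip_width: 0.062
grip_force: 12.0
```

>>> step_arm([
  [[0, 0, 0, 0, 0, 0], [0, 0, 0, 0, 0, 0], [0, 0, 0, 0, 0, 0], [0, 0, 0, 0, 0, 0], [0, 0, -0.05, 0, 0, 0]],
], grip=0.9)

```text
time_s: 16.25
ee_pos: [0.5068, -0.3834, 0.0137]
eef_rot: [3.141, -0.0, 2.885]
force: [0.7, -0.4, 0.9]
grip_width: 0.0845
grip_force: 0.0
```

>>> step_arm([
  [[0, 0, -0.2, 0, 0, 0], [0, 0, -0.7, 0, 0, 0], [0, 0, -1.5, 0, 0, 0], [0, 0, -2.5, 0, 0, 0], [0, 0, -3.5, 0, 0, 0], [0, 0, -4.3, 0, 0, 0], [0, 0, -4.8, 0, 0, 0], [0, 0, -5.0, 0, 0, 0]],
])

```text
time_s: 16.92
ee_pos: [0.5075, -0.384, 0.1675]
eef_rot: [-3.14, 0.004, 2.885]
force: [0.1, 0.1, -0.5]
grip_width: 0.085
grip_force: 0.0
```

```bash
cat > f2.py <<'E'
from f1 import *
import f1
def fresh():
    f1.im.update({c:ctrl.camera(c) for c in M})
def rm():
    ms={}
    for c,th in(("top",40),("scene",55)):
        i=f1.im[c].astype(int);uv=proj(c,[.513,.393,.046])[0]
        b=((i.max(2)<th)|(i.max(2)-i.min(2)<25)).astype(np.uint8)
        yy,xx=np.mgrid[:480,:640];b[np.hypot(xx-uv[0],yy-uv[1])>52]=0
        n,l,st,_=cv2.connectedComponentsWithStats(b,connectivity=4)
        ms[c]=cv2.morphologyEx((l==1+np.argmax(st[1:,4])).astype(np.uint8),cv2.MORPH_CLOSE,np.ones((7,7)))>0
        print(c,ms[c].sum())
    for s in(ms,{"top":ms["top"]},{"scene":ms["scene"]}):
        p,f=fit((.172,.046,.02),.036,s,[.513,.393,1.56]);print(list(s),np.round(p[:2]*1e3,1),np.degrees(p[2]).round(1),round(f,3))
E
python3 - <<'E'
from f2 import *
fresh();rm();np.savez("im6.npz",**f1.im)
goal([.513,.393,.15],np.radians(-1))
E
```

```text
top 1275
scene 1208
['top', 'scene'] [514.1 393.5] 88.9 0.132
['top'] [513.4 391.2] 89.4 0.103
['scene'] [515.7 394.8] 88.9 0.16
t17.02 rows [ 6.369 25.094  0.472] rot [-1.9000e-02  4.0000e-03 -1.7279e+01] dyaw deg -256.3 q6 now -2.02
t17.02 rows [ 6.369 25.094  0.472] rot [4.0000e-03 1.8000e-02 1.2721e+01] dyaw deg -76.3 q6 now -2.02
t17.02 rows [ 6.369 25.094  0.472] rot [-1.9000e-02  4.0000e-03 -1.7279e+01] dyaw deg 103.7 q6 now -2.02
```

>>> step_arm([
  [[0.1, 0.4, 0, 0, 0, 0], [0.3, 1.2, 0, 0, 0, 0], [0.55, 2.2, 0, 0, 0, 0], [0.85, 3.4, 0, 0, 0, 0], [1.15, 4.6, 0, 0, 0, 0], [1.45, 5.8, 0, 0, 0, 0], [1.75, 7.0, 0, 0, 0, 0], [2.05, 8.2, 0, 0, 0, 0]],
])

```text
time_s: 17.68
ee_pos: [0.5085, -0.1273, 0.1626]
eef_rot: [3.141, -0.002, 2.886]
force: [1.6, 0.4, 0.2]
grip_width: 0.0845
grip_force: 0.0
```

>>> step_arm([
  [[0.3, 1.2, 0, 0, 0, 0], [0.6, 2.4, 0, 0, 0, 0], [0.9, 3.6, 0, 0, 0, 0], [1.2, 4.8, 0, 0, 0, 0], [1.5, 6.0, 0, 0, 0, 0], [1.8, 7.2, 0, 0, 0, 0], [2.1, 8.4, 0, 0, 0, 0], [2.4, 9.5, 0, 0, 0, 0]],
])

```text
time_s: 18.35
ee_pos: [0.5107, 0.1665, 0.1626]
eef_rot: [-3.141, -0.002, 2.886]
force: [0.6, 0.3, 1.4]
grip_width: 0.0848
grip_force: 0.0
```

>>> step_arm([
  [[0.3, 1.1, 0, 0, 0, 1.0], [0.6, 2.2, 0, 0, 0, 2.1], [0.9, 3.3, 0, 0, 0, 3.2], [1.2, 4.4, 0, 0, 0, 4.3], [1.45, 5.5, 0, 0, 0, 5.4], [1.7, 6.4, 0, 0, 0, 6.5], [1.85, 7.0, 0, 0, 0, 7.6], [1.92, 7.4, 0, 0, 0, 8.7]],
])

```text
time_s: 19.02
ee_pos: [0.5109, 0.3956, 0.162]
eef_rot: [-3.139, 0.0, 1.971]
force: [0.5, -0.6, 0.2]
grip_width: 0.0846
grip_force: 0.0
```

>>> step_arm([
  [[0, 0, 0, 0, 0, 1.0], [0, 0, 0.2, 0, 0, 2.1], [0, 0, 0.6, 0, 0, 3.2], [0, 0, 1.1, 0, 0, 4.0], [0, 0, 1.6, 0, 0, 4.0], [0, 0, 2.0, 0, 0, 4.0], [0, 0, 2.2, 0, 0, 4.0], [0, 0, 2.2, 0, 0, 4.0]],
], grip=0.9)

```text
time_s: 19.68
ee_pos: [0.5117, 0.393, 0.0959]
eef_rot: [-3.139, 0.002, 1.556]
force: [0.6, -0.2, 0.6]
grip_width: 0.0844
grip_force: 0.0
```

Run:
```python
from look import *
goal([.514,.3935,.040],np.radians(-1))
im=look("crop6",[("scene",[.506,-.383,.02],100,110),("top",[.52,-.3,.03],100,110)]);np.savez("im7.npz",**im)
```

```text
t19.68 rows [0.02  0.081 1.863] rot [-2.9000e-02 -4.2000e-02 -2.9972e+01] dyaw deg -180.2 q6 now 0.61
t19.68 rows [0.02  0.081 1.863] rot [-0.027  0.019  0.028] dyaw deg -0.2 q6 now 0.61
t19.68 rows [0.02  0.081 1.863] rot [-2.9000e-02 -4.2000e-02 -2.9972e+01] dyaw deg 179.8 q6 now 0.61
```

View pics/crop6.png

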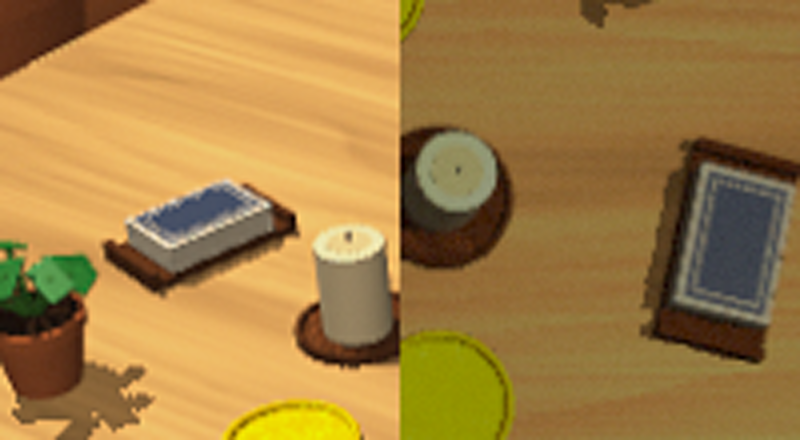

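The cards sit in the card tray between the lips. I'll measure the centring while going on with the remote.

Run:
```python
from f1 import *
import f1
f1.im.update({c:v for c,v in np.load("im7.npz").items()})
cs=dict(top=lambda h,r:(r[...,2]>42)&(r[...,0]-r[...,2]<55)&(r[...,1]-r[...,2]<45),scene=lambda h,r:(r[...,2]>58)&(r[...,0]-r[...,2]<62)&(r[...,1]>55))
run("cards",(.092,.062,.022),.008,[.506,-.383,-.25],30,cs)
from scipy import ndimage
```

```text
cards scene 516 cards top 914 
cards ['scene', 'top'] [ 507.8 -384.7] yaw -14.0 cost 0.118
cards ['scene'] [ 507.6 -380.3] yaw -13.1 cost 0.067
cards ['top'] [ 508.4 -387.4] yaw -13.9 cost 0.08
```

>>> step_arm([
  [[0.02, 0.08, 0.3, 0, 0, 0], [0.02, 0.08, 0.7, 0, 0, 0], [0.02, 0.08, 1.1, 0, 0, 0], [0.02, 0.08, 1.4, 0, 0, 0], [0.02, 0.08, 1.65, 0, 0, 0], [0.02, 0.08, 1.78, 0, 0, 0], [0.02, 0.08, 1.82, 0, 0, 0], [0.02, 0.08, 1.82, 0, 0, 0]],
])

```text
time_s: 20.45
ee_pos: [0.5152, 0.3939, 0.0433]
eef_rot: [-3.141, 0.0, 1.555]
force: [-0.1, 0.9, -0.1]
grip_width: 0.0847
grip_force: 0.0
```

Cards are within 2 mm of the tray centre. Gripping the remote.

>>> step_arm([
  [[0, -0.02, 0.07, 0, 0, 0], [0, -0.02, 0.07, 0, 0, 0], [0, -0.02, 0.07, 0, 0, 0], [0, -0.02, 0.07, 0, 0, 0], [0, -0.02, 0.07, 0, 0, 0], [0, -0.02, 0.07, 0, 0, 0], [0, -0.02, 0.07, 0, 0, 0], [0, -0.02, 0.07, 0, 0, 0]],
], grip=0.4, squeeze=15)

```text
time_s: 21.12
ee_pos: [0.5147, 0.394, 0.0415]
eef_rot: [3.141, -0.0, 1.555]
force: [-0.4, -0.7, 1.1]
grip_width: 0.046
grip_force: 15.0
```

>>> step_arm([
  [[0, 0, -0.2, 0, 0, 0], [0, 0, -0.5, 0, 0, 0], [0, 0, -1.0, 0, 0, 0], [0, 0, -1.6, 0, 0, 0], [0, 0, -2.2, 0, 0, 0], [0, 0, -2.7, 0, 0, 0], [0, 0, -3.0, 0, 0, 0], [0, 0, -3.0, 0, 0, 0]],
])

```text
time_s: 21.78
ee_pos: [0.5153, 0.3945, 0.134]
eef_rot: [3.139, -0.002, 1.556]
force: [-0.9, 0.0, -1.4]
grip_width: 0.0463
grip_force: 15.0
```

Run:
```python
from look import *
print(ctrl.get_obs()["moment"])
goal([.5964,.198,.13],np.radians(-84.2))
im=look("crop7",[("scene",[.514,.393,.08],100,110),("top",[.514,.393,.05],100,110)]);np.savez("im8.npz",**im)
```

```text
[-0.08328223  0.05413948 -0.03030445]
t21.78 rows [-6.507  2.802  0.129] rot [ 3.9000e-02  9.0000e-03 -1.6112e+01] dyaw deg -263.3 q6 now 0.61
t21.78 rows [-6.507  2.802  0.129] rot [ 9.0000e-03 -3.8000e-02  1.3888e+01] dyaw deg -83.3 q6 now 0.61
t21.78 rows [-6.507  2.802  0.129] rot [ 3.9000e-02  9.0000e-03 -1.6112e+01] dyaw deg 96.7 q6 now 0.61
```

View pics/crop7.png

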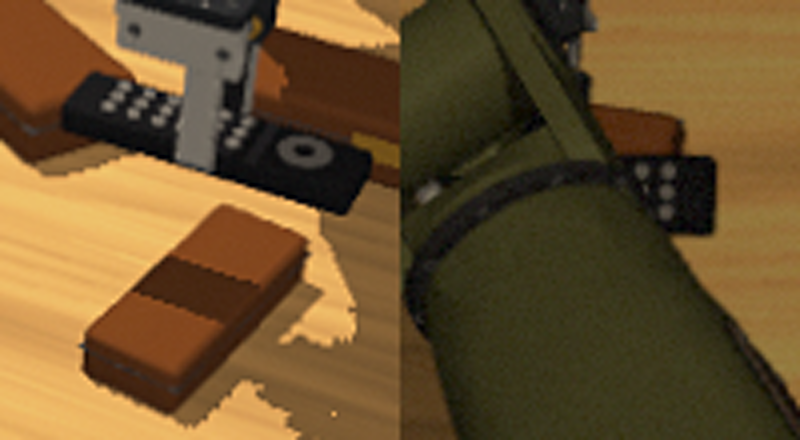

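Remote is held level and lifted, and the case underneath is now free. Carrying the remote to its rest.

>>> step_arm([
  [[-0.2, 0.1, 0, 0, 0, 0.4], [-0.8, 0.3, 0, 0, 0, 1.2], [-1.7, 0.7, 0, 0, 0, 2.2], [-2.8, 1.2, 0, 0, 0, 3.3], [-4.0, 1.7, 0, 0, 0, 4.4], [-5.1, 2.2, 0, 0, 0, 5.5], [-6.0, 2.6, 0, 0, 0, 6.6], [-6.5, 2.8, 0, 0, 0, 7.7]],
])

```text
time_s: 22.55
ee_pos: [0.5962, 0.1944, 0.13]
eef_rot: [-3.141, 0.002, 0.741]
force: [-0.2, -0.1, -2.5]
grip_width: 0.0457
grip_force: 15.0
```

>>> step_arm([
  [[0, 0, 0, 0, 0, 1.1], [0, 0, 0, 0, 0, 2.2], [0, 0, 0.1, 0, 0, 3.3], [0, 0, 0.4, 0, 0, 4.4], [0, 0, 0.9, 0, 0, 5.4], [0, 0, 1.4, 0, 0, 6.1], [0, 0, 1.8, 0, 0, 6.2], [0, 0, 2.0, 0, 0, 6.2]],
])

```text
time_s: 23.22
ee_pos: [0.5946, 0.1974, 0.0687]
eef_rot: [3.141, 0.003, 0.101]
force: [0.2, -0.9, -0.3]
grip_width: 0.0458
grip_force: 15.0
```

Run:
```python
from look import *
goal([.5964,.198,.0145],np.radians(-84.2))
im=look("crop8",[("scene",[.596,.198,.04],100,110),("top",[.596,.198,.03],100,110)]);np.savez("im9.npz",**im)
```

```text
t23.22 rows [ 0.069 -0.015  1.805] rot [-5.2000e-02  9.0000e-03 -2.9998e+01] dyaw deg -180.0 q6 now 1.73
t23.22 rows [ 0.069 -0.015  1.805] rot [0.006 0.033 0.002] dyaw deg -0.0 q6 now 1.73
t23.22 rows [ 0.069 -0.015  1.805] rot [-5.2000e-02  9.0000e-03 -2.9998e+01] dyaw deg 180.0 q6 now 1.73
```

View pics/crop8.png

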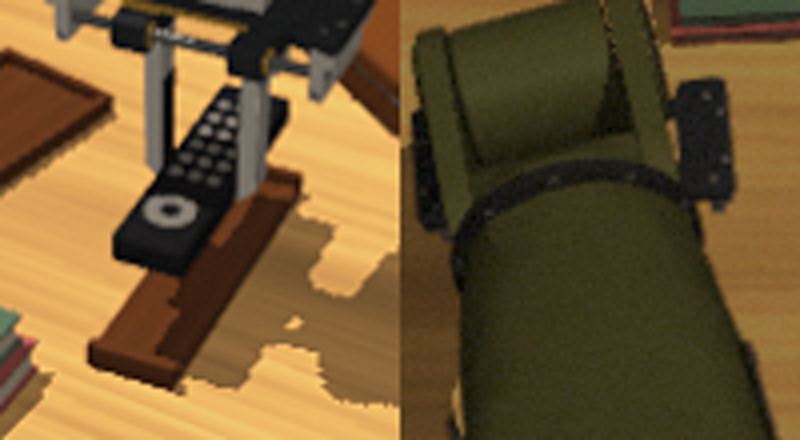

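Remote is above the rest and aligned with it. Lowering.

>>> step_arm([
  [[0.03, 0, 0.3, 0, 0, 0], [0.05, -0.01, 0.65, 0, 0, 0], [0.05, -0.01, 1.0, 0, 0, 0], [0.05, -0.01, 1.25, 0, 0, 0], [0.05, -0.01, 1.45, 0, 0, 0], [0.05, -0.01, 1.58, 0, 0, 0], [0.05, -0.01, 1.65, 0, 0, 0], [0.05, -0.01, 1.65, 0, 0, 0]],
])

```text
time_s: 23.98
ee_pos: [0.597, 0.1981, 0.0215]
eef_rot: [3.142, 0.0, 0.1]
force: [0.1, 0.5, -1.5]
grip_width: 0.0458
grip_force: 15.0
```

>>> step_arm([
  [[0, 0, 0.04, 0, 0, 0], [0, 0, 0.07, 0, 0, 0], [0, 0, 0.1, 0, 0, 0], [0, 0, 0.1, 0, 0, 0], [0, 0, 0.1, 0, 0, 0]],
])

```text
time_s: 24.4
ee_pos: [0.5971, 0.1982, 0.019]
eef_rot: [-3.142, -0.0, 0.1]
force: [-0.1, 0.1, -1.7]
grip_width: 0.0454
grip_force: 15.0
```

>>> step_arm([
  [[0, 0, 0.05, 0, 0, 0], [0, 0, 0.09, 0, 0, 0], [0, 0, 0.12, 0, 0, 0], [0, 0, 0.14, 0, 0, 0], [0, 0, 0.14, 0, 0, 0], [0, 0, 0.14, 0, 0, 0]],
])

```text
time_s: 24.9
ee_pos: [0.5971, 0.1981, 0.0146]
eef_rot: [3.142, 0.0, 0.1]
force: [-0.1, 0.4, -0.8]
grip_width: 0.0456
grip_force: 15.0
```

Run:
```python
from look import *
im=look("crop9",[("scene",[.596,.198,.02],100,110),("scene",[.506,.396,.02],80,110)]);np.savez("im10.npz",**im)
```

```text
(no output)
```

View pics/crop9.png

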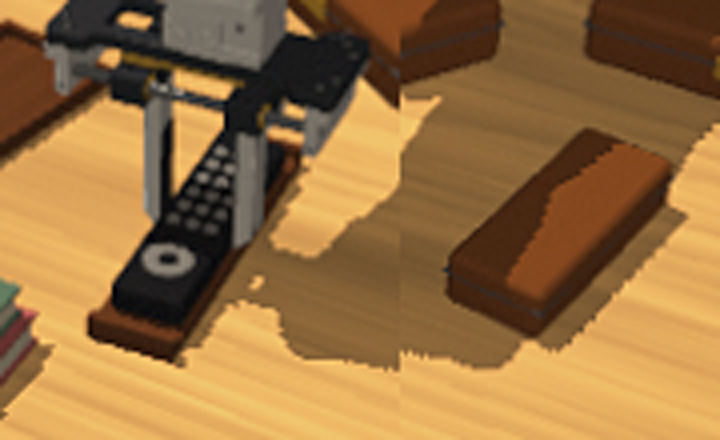

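The remote is just over the bed and centred between the lips; the case lies free. Lowering to contact.

>>> step_arm([
  [[0, 0, 0.02, 0, 0, 0], [0, 0, 0.04, 0, 0, 0], [0, 0, 0.05, 0, 0, 0], [0, 0, 0.05, 0, 0, 0], [0, 0, 0.05, 0, 0, 0]],
])

```text
time_s: 25.42
ee_pos: [0.5971, 0.1982, 0.0135]
eef_rot: [-3.142, -0.0, 0.1]
force: [-2.6, 0.1, 4.9]
grip_width: 0.0455
grip_force: 15.0
```

>>> step_arm([
  [[0, 0, 0, 0, 0, 0], [0, 0, 0, 0, 0, 0], [0, 0, 0, 0, 0, 0], [0, 0, 0, 0, 0, 0], [0, 0, -0.05, 0, 0, 0]],
], grip=0.8)

```text
time_s: 25.83
ee_pos: [0.5969, 0.1981, 0.0143]
eef_rot: [3.141, 0.001, 0.1]
force: [-0.6, 0.1, 0.4]
grip_width: 0.0742
grip_force: 0.0
```

>>> step_arm([
  [[0, 0, -0.2, 0, 0, 0], [0, 0, -0.6, 0, 0, 0], [0, 0, -1.2, 0, 0, 0], [0, 0, -1.9, 0, 0, 0], [0, 0, -2.6, 0, 0, 0], [0, 0, -3.2, 0, 0, 0], [0, 0, -3.5, 0, 0, 0], [0, 0, -3.6, 0, 0, 0]],
], grip=1)

```text
time_s: 26.5
ee_pos: [0.5978, 0.1983, 0.1252]
eef_rot: [-3.141, -0.003, 0.1]
force: [-0.1, -0.1, 0.2]
grip_width: 0.0942
grip_force: 0.0
```

```bash
cat > f3.py <<'E'
from h import *
def case(im,c,init,z0=0):
    i=im[c].astype(np.float64);s=i.sum(2)+1;r=i[...,0]/s;g=i[...,1]/s
    b=((r>.55)&(g<.34)).astype(np.uint8);uv=proj(c,[init[0],init[1],z0+.018])[0]
    yy,xx=np.mgrid[:480,:640];b[np.hypot(xx-uv[0],yy-uv[1])>48]=0
    b=cv2.morphologyEx(b,cv2.MORPH_CLOSE,np.ones((5,5)))
    n,l,st,_=cv2.connectedComponentsWithStats(b,connectivity=4);m=l==1+np.argmax(st[1:,4])
    cs,_=cv2.findContours(m.astype(np.uint8),cv2.RETR_EXTERNAL,cv2.CHAIN_APPROX_NONE);o=np.zeros((480,640),np.uint8);cv2.drawContours(o,cs,-1,1,-1)
    return o>0
E
python3 - <<'E'
from f3 import *
im={c:ctrl.camera(c) for c in M};np.savez("im11.npz",**im)
i0=[.506,.396,-.14]
ms={c:case(im,c,i0) for c in M};print({c:v.sum() for c,v in ms.items()})
for s in(ms,{"top":ms["top"]},{"scene":ms["scene"]}):
  for d in((.165,.064,.036),(.19,.074,.041)):
    p,f=fit(d,0,s,i0);print(d,list(s),np.round(p[:2]*1e3,1),np.degrees(p[2]).round(1),round(f,3))
goal([.506,.396,.12],np.radians(83))
E
```

```text
{'scene': np.int64(1497), 'top': np.int64(1725)}
(0.165, 0.064, 0.036) ['scene', 'top'] [506.4 396. ] -6.9 0.154
(0.19, 0.074, 0.041) ['scene', 'top'] [493.5 395.2] -1.0 0.495
(0.165, 0.064, 0.036) ['top'] [507.1 394.4] -7.7 0.113
(0.19, 0.074, 0.041) ['top'] [516.6 391.4] -4.6 0.479
(0.165, 0.064, 0.036) ['scene'] [504.9 397.3] -5.3 0.176
(0.19, 0.074, 0.041) ['scene'] [496.2 397.5] 0.4 0.491
t26.60 rows [-2.364 -6.865  0.097] rot [ 7.0000e-03 -2.0000e-03 -2.7879e+01] dyaw deg -192.7 q6 now 1.73
t26.60 rows [-2.364 -6.865  0.097] rot [-2.000e-03 -5.000e-03  2.121e+00] dyaw deg -12.7 q6 now 1.73
t26.60 rows [-2.364 -6.865  0.097] rot [ 7.0000e-03 -2.0000e-03 -2.7879e+01] dyaw deg 167.3 q6 now 1.73
```

The case size fits 165×64×36 clearly better than anything larger. Going to it.

>>> step_arm([
  [[-0.1, -0.3, 0, 0, 0, 0.2], [-0.3, -1.0, 0, 0, 0, 0.5], [-0.7, -2.1, 0, 0, 0, 0.9], [-1.1, -3.3, 0, 0, 0, 1.3], [-1.5, -4.5, 0, 0, 0, 1.7], [-1.9, -5.6, 0, 0, 0, 2.0], [-2.2, -6.5, 0, 0, 0, 2.2], [-2.36, -6.87, 0, 0, 0, 2.2]],
])

```text
time_s: 27.27
ee_pos: [0.5038, 0.3989, 0.1211]
eef_rot: [3.14, 0.002, -0.129]
force: [-0.6, -0.2, -0.6]
grip_width: 0.0943
grip_force: 0.0
```

>>> step_arm([
  [[0, 0, 0.4, 0, 0, 0], [0, 0, 1.0, 0, 0, 0], [0, 0, 1.6, 0, 0, 0], [0, 0, 2.2, 0, 0, 0], [0, 0, 2.7, 0, 0, 0], [0, 0, 3.0, 0, 0, 0], [0, 0, 3.2, 0, 0, 0], [0, 0, 3.2, 0, 0, 0]],
])

```text
time_s: 27.93
ee_pos: [0.506, 0.3949, 0.025]
eef_rot: [3.14, 0.002, -0.131]
force: [-1.5, 0.0, -1.1]
grip_width: 0.0943
grip_force: 0.0
```

Run:
```python
from h import *
goal([.5063,.396,.0115],np.radians(-97.5))
```

```text
t27.93 rows [ 0.005 -0.039  0.448] rot [ 2.5000e-02 -2.5000e-02  2.9997e+01] dyaw deg -180.0 q6 now 2.31
t27.93 rows [ 0.005 -0.039  0.448] rot [ 0.016  0.016 -0.003] dyaw deg 0.0 q6 now 2.31
t27.93 rows [ 0.005 -0.039  0.448] rot [ 2.5000e-02 -2.5000e-02  2.9997e+01] dyaw deg 180.0 q6 now 2.31
```

>>> step_arm([
  [[0, 0, 0.15, 0, 0, 0], [0, -0.02, 0.3, 0, 0, 0], [0, -0.03, 0.4, 0, 0, 0], [0, -0.03, 0.44, 0, 0, 0], [0, -0.03, 0.44, 0, 0, 0], [0, -0.03, 0.44, 0, 0, 0]],
])

```text
time_s: 28.43
ee_pos: [0.5062, 0.3971, 0.0136]
eef_rot: [-3.141, -0.0, -0.13]
force: [0.7, 0.0, -0.7]
grip_width: 0.0941
grip_force: 0.0
```

>>> step_arm([
  [[0, 0, 0, 0, 0, 0], [0, 0, 0, 0, 0, 0], [0, 0, 0, 0, 0, 0], [0, 0, 0, 0, 0, 0], [0, 0, 0, 0, 0, 0], [0, 0, 0, 0, 0, 0], [0, 0, 0, 0, 0, 0], [0, 0, 0, 0, 0, 0]],
], grip=0.55, squeeze=15)

```text
time_s: 29.1
ee_pos: [0.5062, 0.3971, 0.0135]
eef_rot: [-3.141, -0.0, -0.131]
force: [0.2, 0.1, 1.1]
grip_width: 0.0645
grip_force: 15.0
```

>>> step_arm([
  [[0, 0, -0.2, 0, 0, 0], [0, 0, -0.5, 0, 0, 0], [0, 0, -1.0, 0, 0, 0], [0, 0, -1.6, 0, 0, 0], [0, 0, -2.2, 0, 0, 0], [0, 0, -2.7, 0, 0, 0], [0, 0, -3.0, 0, 0, 0], [0, 0, -3.1, 0, 0, 0]],
])

```text
time_s: 29.77
ee_pos: [0.5067, 0.3974, 0.1087]
eef_rot: [-3.14, -0.002, -0.13]
force: [-1.0, 1.3, -1.4]
grip_width: 0.0641
grip_force: 15.0
```

Run:
```python
from f2 import *
fresh();np.savez("im12.npz",**f1.im)
print(ctrl.get_obs()["moment"])
goal([.561,.0005,.1],np.radians(-99))
```

```text
[ 0.00830051  0.14836542 -0.01039144]
t29.87 rows [ 3.53  12.869  0.223] rot [ 6.0000e-03 -6.0000e-03 -2.9746e+01] dyaw deg -181.5 q6 now 2.31
t29.87 rows [ 3.53  12.869  0.223] rot [-0.004 -0.004  0.254] dyaw deg -1.5 q6 now 2.31
t29.87 rows [ 3.53  12.869  0.223] rot [ 6.0000e-03 -6.0000e-03 -2.9746e+01] dyaw deg 178.5 q6 now 2.31
```

>>> step_arm([
  [[0.08, 0.3, 0, 0, 0, 0], [0.25, 0.9, 0, 0, 0, 0], [0.5, 1.8, 0, 0, 0, 0], [0.75, 2.8, 0, 0, 0, 0.1], [1.05, 3.9, 0, 0, 0, 0.1], [1.35, 5.0, 0, 0, 0, 0.1], [1.65, 6.1, 0, 0, 0, 0.1], [1.95, 7.2, 0, 0, 0, 0.1]],
])

```text
time_s: 30.53
ee_pos: [0.5354, 0.173, 0.1055]
eef_rot: [3.141, 0.002, -0.141]
force: [-0.2, 0.2, -1.0]
grip_width: 0.0639
grip_force: 15.0
```

>>> step_arm([
  [[0.3, 1.1, 0, 0, 0, 0.1], [0.6, 2.2, 0, 0, 0, 0.15], [0.9, 3.2, 0, 0, 0, 0.15], [1.15, 4.1, 0, 0, 0, 0.15], [1.35, 4.8, 0, 0, 0, 0.15], [1.5, 5.3, 0, 0, 0, 0.15], [1.55, 5.55, 0.2, 0, 0, 0.15], [1.57, 5.65, 0.5, 0, 0, 0.15]],
])

```text
time_s: 31.2
ee_pos: [0.5587, -0.0005, 0.0907]
eef_rot: [3.142, -0.0, -0.158]
force: [0.4, 0.7, -1.7]
grip_width: 0.0642
grip_force: 15.0
```

>>> step_arm([
  [[0, 0, 0.3, 0, 0, 0], [0, 0, 0.7, 0, 0, 0], [0, 0, 1.0, 0, 0, 0], [0, 0, 1.2, 0, 0, 0], [0, 0, 1.3, 0, 0, 0], [0, 0, 1.3, 0, 0, 0]],
])

```text
time_s: 31.7
ee_pos: [0.5586, 0.0012, 0.0516]
eef_rot: [3.141, 0.001, -0.156]
force: [0.9, 0.6, -1.3]
grip_width: 0.0642
grip_force: 15.0
```

Run:
```python
from look import *
from f3 import case
goal([.561,.0005,.0195],np.radians(-99))
im=look("crop10",[("scene",[.56,0,.04],100,110),("top",[.56,0.05,.03],100,110)]);np.savez("im13.npz",**im)
```

```text
t31.70 rows [0.085 0.012 1.07 ] rot [-1.800e-02  2.000e-03 -2.999e+01] dyaw deg -180.1 q6 now 1.66
t31.70 rows [0.085 0.012 1.07 ] rot [0.001 0.011 0.01 ] dyaw deg -0.1 q6 now 1.66
t31.70 rows [0.085 0.012 1.07 ] rot [-1.800e-02  2.000e-03 -2.999e+01] dyaw deg 179.9 q6 now 1.66
```

View pics/crop10.png

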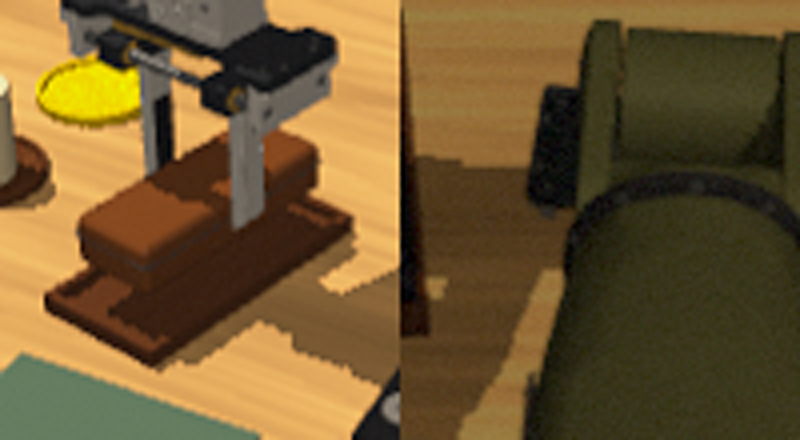

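The case hangs aligned above the rimmed tray. Lowering.

>>> step_arm([
  [[0.04, 0, 0.2, 0, 0, 0], [0.07, 0, 0.45, 0, 0, 0], [0.07, 0, 0.65, 0, 0, 0], [0.07, 0, 0.8, 0, 0, 0], [0.07, 0, 0.88, 0, 0, 0], [0.07, 0, 0.9, 0, 0, 0], [0.07, 0, 0.9, 0, 0, 0]],
])

```text
time_s: 32.38
ee_pos: [0.561, 0.0005, 0.0253]
eef_rot: [3.142, 0.0, -0.157]
force: [-0.1, -0.5, -2.3]
grip_width: 0.064
grip_force: 15.0
```

Run:
```python
from f3 import *
im={c:ctrl.camera(c) for c in M};np.savez("im14.npz",**im)
o=ctrl.get_obs();print(o["ee_pos"])
# lips/ends: fit in im13 (case raised) with scene only, fixed height
a=np.load("im13.npz")
i=a["scene"].astype(int);b=((i[...,0]>75)&(i[...,0]>1.5*i[...,1])).astype(np.uint8)
uv=proj("scene",[.559,0,.06])[0];yy,xx=np.mgrid[:480,:640];b[np.hypot(xx-uv[0],yy-uv[1])>33]=0
b=cv2.morphologyEx(b,cv2.MORPH_CLOSE,np.ones((9,9)))
n,l,st,_=cv2.connectedComponentsWithStats(b);m=l==1+np.argmax(st[1:,4]);print(m.sum())
p,f=fit((.165,.064,.036),.038,{"scene":m},[.559,.001,-.157]);print(np.round(p[:2]*1e3,1),np.degrees(p[2]),f)
```

```text
[5.61147779e-01 4.91362395e-04 2.56762947e-02]
709
[555.5   8.4] -32.64597108677851 0.9847964783145275
```

>>> step_arm([
  [[0, 0, 0.05, 0, 0, 0], [0, 0, 0.1, 0, 0, 0], [0, 0, 0.14, 0, 0, 0], [0, 0, 0.17, 0, 0, 0], [0, 0, 0.18, 0, 0, 0], [0, 0, 0.18, 0, 0, 0]],
])

```text
time_s: 32.98
ee_pos: [0.561, 0.0005, 0.02]
eef_rot: [3.142, 0.0, -0.157]
force: [0.4, -0.5, -1.5]
grip_width: 0.0639
grip_force: 15.0
```

>>> step_arm([
  [[0, 0, 0.02, 0, 0, 0], [0, 0, 0.03, 0, 0, 0], [0, 0, 0.04, 0, 0, 0], [0, 0, 0.04, 0, 0, 0]],
])

```text
time_s: 33.32
ee_pos: [0.5611, 0.0005, 0.0195]
eef_rot: [3.142, -0.0, -0.157]
force: [-3.4, 0.4, 6.8]
grip_width: 0.064
grip_force: 15.0
```

Contact. Releasing, lifting and drawing the arm back towards its start side.

>>> step_arm([
  [[0, 0, 0, 0, 0, 0], [0, 0, 0, 0, 0, 0], [0, 0, 0, 0, 0, 0], [0, 0, 0, 0, 0, 0], [0, 0, -0.05, 0, 0, 0]],
], grip=0.9)

```text
time_s: 33.73
ee_pos: [0.5609, 0.0005, 0.0201]
eef_rot: [3.142, 0.0, -0.157]
force: [-0.2, 0.9, 0.9]
grip_width: 0.0844
grip_force: 0.0
```

>>> step_arm([
  [[0, 0, -0.2, 0, 0, 0], [0, 0, -0.7, 0, 0, 0], [0, 0, -1.5, 0, 0, 0], [0, 0, -2.4, 0, 0, 0], [0, 0, -3.4, 0, 0, 0], [0, 0, -4.2, 0, 0, 0], [0, 0, -4.8, 0, 0, 0], [0, 0, -5.0, 0, 0, 0]],
])

```text
time_s: 34.4
ee_pos: [0.5619, 0.0005, 0.1739]
eef_rot: [-3.141, -0.005, -0.157]
force: [-0.3, -0.5, -0.0]
grip_width: 0.0846
grip_force: 0.0
```

>>> step_arm([
  [[0, -0.5, 0, 0, 0, 0], [0, -1.5, 0, 0, 0, 0], [0, -2.6, 0, 0, 0, 0], [0, -3.8, 0, 0, 0, 0], [0, -5.0, 0, 0, 0, 0], [0, -6.2, 0, 0, 0, 0], [0, -7.4, 0, 0, 0, 0], [0, -8.6, 0, 0, 0, 0]],
])

```text
time_s: 35.07
ee_pos: [0.601, 0.2571, 0.1696]
eef_rot: [3.141, 0.001, -0.157]
force: [-0.3, 0.3, -0.4]
grip_width: 0.0849
grip_force: 0.0
```

>>> step_arm([
  [[-0.3, -1.2, 0, 0, 0, 0], [-0.8, -2.4, 0, 0, 0, 0], [-1.4, -3.5, 0, 0, 0, 0], [-2.0, -4.5, 0, 0, 0, 0], [-2.6, -5.3, 0, 0, 0, 0], [-3.0, -5.8, 0, 0, 0, 0], [-3.2, -6.0, 0, 0, 0, 0], [-3.2, -6.0, 0, 0, 0, 0]],
])

```text
time_s: 35.73
ee_pos: [0.5333, 0.4492, 0.1695]
eef_rot: [3.141, 0.001, -0.155]
force: [-0.2, 0.0, -0.3]
grip_width: 0.0847
grip_force: 0.0
```

Run:
```python
from f3 import *
im={c:ctrl.camera(c) for c in M};np.savez("im15.npz",**im)
a=np.vstack([im["top"][150:300,225:525],im["scene"][190:340,140:440]]);a=cv2.resize(a,None,fx=2,fy=2,interpolation=cv2.INTER_CUBIC)
cv2.imwrite("pics/final.png",a[:,:,::-1]);print(a.shape)
for q,d,z,i in(("candle",(.05,.07),.005,[.541,-.2,0]),("cards",(.092,.062,.022),.008,[.507,-.383,-.25]),("remote",(.172,.046,.02),.008,[.597,.198,.1]),("glasses_case",(.165,.064,.036),.006,[.561,0,-.157])):
  for c in M:
    for r in ctrl.masks_of(q,c):
      if np.hypot(*(np.array(r["at"])-proj(c,[i[0],i[1],z+d[-1]/2])[0]))<12:
        p,f=fit(d,z,{c:r["pixels"]},i);print(q,c,np.round(p[:2]*1e3,1),np.degrees(p[2]).round(1),round(f,3))
```

```text
(600, 600, 3)
candle scene [ 547.9 -196.2] -18.5 0.051
candle top [ 542.3 -203.1] 9.7 0.046
cards scene [ 507.7 -381. ] -11.7 0.083
cards top [ 506.4 -385.7] -13.6 0.067
remote scene [596.4 198.6] 6.4 0.052
remote top [595.9 195.1] 5.9 0.058
glasses_case scene [561.3   1.8] -8.2 0.133
glasses_case top [562.4  -4.2] -9.3 0.052
```

View pics/final.png

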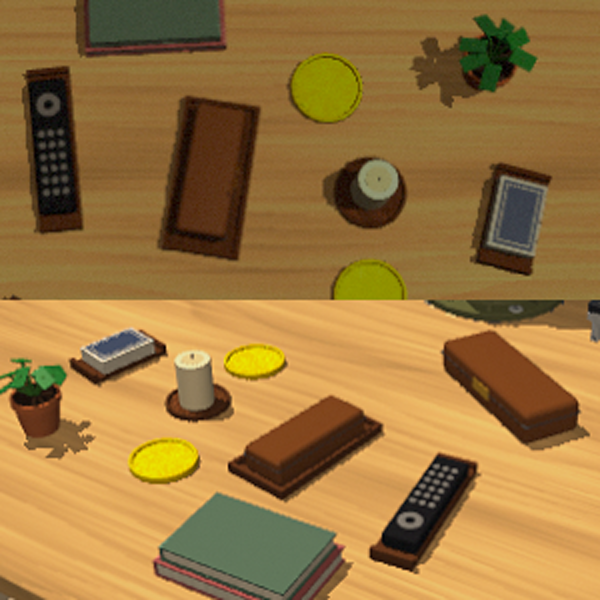

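The final view shows the candle upright on the brown dish at (375,190), the cards in the card tray at (515,218), and the remote on its rest at (53,150). The case is flat in the rimmed tray at (211,175). Measured against the fixtures, everything is centred to a few mm, and the books and plant are where they were.

```bash
python3 -c "
from station import ctrl
print(ctrl.hand_in())"
```

```text
the job is handed in; nothing more can be done
None
```

The job is done and handed in: candle, cards, remote and glasses case are each set down in their own place, in order and centred to within a few mm, except that one of the two cameras put the candle about 7 mm off centre, still inside the dish floor.

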